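# Hold a spring clip open around a glued panel edge

## Task

The metal strip on the upright edge of the grey radio back panel is freshly glued. Pick up the steel spring clip by its two tails, squeeze it wide open, and hold it level with its gaping jaws either side of the strip, the jaw tips reaching over the strip at about its mid-height, with neither clip nor gripper ever touching the panel or its strip. Finish still holding the clip squeezed open there (do not let it bite), and leave the other things on the bench where they are.

Things in the scene. Friction and masses are not known exactly. Their poses are not given: they have to be found in the camera images.
- clip_center (a point): Steel spring clip, 32 mm tall, lying on its side on the bench: the point on its pivot pin, half-way up (16 mm above its underside). x points to the jaws along the clip's centre line, z up along the pin. Jaws reach 47 mm ahead of the pin; two flat upright tails (plates 3 mm thick, 32 mm tall) reach 40 mm behind it (46 when squeezed). Mass 55 to 95 g.
- clip_tails (a point): Grip across (along y) here: midway between the tails, 30 mm behind the pin, half-way up, same axes. Closed, the tails splay to 55 mm over their outsides at the ends; squeezed fully they lie parallel against a firm stop, 28 mm over their outsides. Squeezing takes 4 N, then 8 N fully open; grip with 20 to 30 N. The clip slips about 6 mm forward (+x) in the grip as it opens.
- clip_mouth (a point): Point on the clip's centre line between the jaw tips, 46 mm ahead of the pin, half-way up, same axes. Fully open, the jaw tips are about 30 mm apart inside.
- lever_left (a joint): Swing of the clip's left (+y) lever about the pin: 0 closed (jaw on the centre line), 0.32 rad fully open; a spring closes it.
- lever_right (a joint): Swing of the right (-y) lever, likewise 0 closed to 0.32 rad fully open.
- panel_edge (a point): Middle of the outer face of the aluminium strip (25 mm wide along the panel, 44 tall, 8 thick over all) folded over the panel's upright edge nearest the robot, 48 mm above the bench; x points along the panel into it, y across it, z up. Panel: grey plastic, 158 long, 4 thick, top 80 mm above the bench, fixed in a wooden block 60 wide, 22 tall that begins 64 mm behind the edge.
- jar: Bystander: glass jar of screws, 64 mm across, 86 mm tall; origin under its centre.
- iron_stand: Bystander: steel soldering iron stand, base 110 x 75 mm, 78 mm tall; origin under its centre.
- heat_sink: Bystander: finned aluminium heat sink, 50 x 40 x 28 mm; origin under its centre.
- screwdriver: Bystander: screwdriver with red plastic handle, 170 mm long, lying on the bench along its x axis.
Mind the look-alikes: they are no part of the job. Leave any purple look-alike of the part that bears panel_edge alone.

How it is judged (in metres and radians):
On the way, in this order (a step that is already met when the one before it is completed fails the run):
1. the clip is squeezed open and lifted clear of the bench (value of joint each of lever_left, lever_right above 0.22 rad and height (world z) of clip_center above 0.028 m), for 0.2 s.
2. the open jaws are around the strip (value of joint each of lever_left, lever_right above 0.22 rad and x of clip_mouth in the frame of panel_edge between 0.003 and 0.026 m and y of clip_mouth in the frame of panel_edge between -0.009 and 0.009 m and z of clip_mouth in the frame of panel_edge between -0.014 and 0.014 m and x of clip_center in the frame of panel_edge below -0.012 m and angle between the x axis of clip_center and the x axis of panel_edge, either way round below 0.22 rad and angle between clip_center's own z axis and vertical below 0.22 rad), for 0.2 s.
At the end, for the whole second after the job is handed in: Fingers hold the clip (over 3 N), both levers over 0.22 rad open, pivot over 28 mm up, level and in line with the panel within 0.22 rad; mid-point of the jaw tips 3 to 26 mm past the strip's outer face, within 9 mm of the panel's mid-plane and 14 mm of mid-height; panel untouched (all of step 2 and contact force between the fingers and clip above 3 N and contact force between each of clip, the arm and panel below 0.3 N and height (world z) of clip_center above 0.028 m); the arm keeps its last pose, push and grip.
It fails at once if the clip or the robot touches the panel, its strip or its block (over 1.5 N) (contact force between any of clip, the arm, the fingers and panel above 1.5 N).
It fails at once if a bystander is shifted by more than 30 mm (distance of any of jar, iron_stand, heat_sink, screwdriver from where it was at the start of the episode above 0.03 m).
It also fails if it takes over 34 s, if anything falls off the work surface, if the arm or the gripper's body presses on something with over 40 N, if the wrist force passes 120 N, or if a joint passes its speed limit or range.

## Robot

A 6-joint arm with a two-finger parallel gripper is mounted at the origin on the work surface. World frame = base frame: x ahead of the robot, y to its left, z up, the work surface at z = 0. Lengths are in mm, angles in rad, forces in N, time in s.
With the tool pointing down it reaches from about 350 to 775 mm from the base axis. Payload 5.5 kg.
Tool frame: the origin (TCP) lies between the finger pads; the fingertips stand 11 mm ahead of it and the grasp point (between the pads) lies 8 mm behind it; x points along the fingers, y is the direction in which the jaws open and shut, and the axes are right-handed (so a half turn about x gives the same grasp; the last joint's range is limited). The gripper opens to 85 mm and grips with 20 to 120 N. Pads are 22 mm wide; open, the fingers measure 114 mm over their backs; the gripper's body (76 mm by 85 mm) begins 54 mm behind the grasp point. The pads swing forward as they close: fully open they stand 13 mm farther back than shut.
Start: joints at [1.045, 0.313, 0.046, 1.304, 0, 1.431], TCP at [216.4, 532.768, 242.323] pointing down, gripper open.
Joint ranges: [-2.76, 2.76], [-0.86, 1.69], [-1.03, 1.26], [-2.2, 2.34], [-1.47, 1.5], [-3.14, 3.14]. Speed limits (rad/s): [2.57, 2.57, 3.14, 3.14, 3.14, 3.14].

## Interface

Orientations are given as a rotation vector (axis times angle).
In Python, from station import r gives the robot as it stands.
- The arm moves only by the tool carry_out, never from a script. Its argument "series" is a list of rows, each a list of 3 entries, a list of its own where there are three numbers: the shift along the tool's x, y, z in mm, then the turn about the tool's x in rad, then the finger opening in mm, from 0 to 85.4. A call has 1 to 8 rows; each row is the pose to reach, as a shift and turn from the pose commanded when the call began, along the tool's axes at that moment; what a row does not reach only later rows make up. A row lasts 1/8 s, in which the tool goes at most 62.5 mm and 10.7 degrees, less where a joint would pass 70% of its speed; a pose out of reach is approached as far as the arm can. A call with a gripper value outside its range is refused whole. The fingers move at their own pace and stop on an object; the grip force is fixed at half the most. Time passes only in rows, so rows that repeat a pose let the fingers close. It gives the time, the measured TCP pose, the force and the opening at its end, in the units of the state.
- r.get_obs(): the state, without advancing time (a new reading comes with each control period).
- r.read_camera(name): name is "scene" or "top"; returns the picture (384x512x3 uint8, blue, green, red); there is no depth.
- r.get_calibration(name): a dict with "fx", "fy", "cx", "cy" (pixels), "T" (4x4, takes a point from camera to world coordinates). Camera axes: x right, y down, z forward; pixel columns grow to the right and rows downward; lengths in mm; the calibration is good to about 2 mm. A picture is of the moment at which its call begins. get_calibration takes no time and is no camera call.
- r.sign_off(): hands the job in, once; it reports no verdict.
The state is a dict: "clock": time; "joint_pos": joint angles; "qd": joint speeds; "effort": joint torques, N m; "tool_pos": TCP position; "ee_rot": TCP orientation; "ft_force": force on the tool from outside, world axes, zero at the start; "wrist_torque": the same for the moment, N m; "grip_width": finger opening in mm.
Only numpy, scipy, OpenCV 4.12 (cv2) and the standard library are available. Lean on these libraries where they do the work, as an engineer would, in place of code of your own. Each camera call takes 0.05 s, during which the arm holds its last target.

## Working session

There is one attempt and no reset: what is moved stays moved. The work goes in short steps, Python scripts to look and compute and a tool call to move; the robot and the scene stay as the last step left them, time stands still between calls to the robot, and variables do not carry over. Pictures are saved under pics/ and viewed, and the job is handed in when it is done.

Besides the shell and the picture viewer there is one more tool, called in YAML: its name, and indented under it one key for each argument. carry_out: Moves the arm, as the interface text tells. Its arguments: {"type":"object","properties":{"series":{"type":"array","items":{"type":"array"}}},"required":["series"]}

```bash
mkdir -p pics; ls
python3 - <<'E'
from station import r
import cv2, numpy as np
o=r.get_obs()
for k,v in o.items(): print(k,np.round(v,3))
for n in("scene","top"):
    im=r.read_camera(n); cv2.imwrite(f"pics/{n}0.png",im)
    c=r.get_calibration(n); print(n,c["fx"],c["fy"],c["cx"],c["cy"]); print(np.round(c["T"],3))
E
```

```text
pics
clock 0.0
joint_pos [1.045 0.314 0.045 1.304 0.    1.431]
qd [-0.    -0.001 -0.002  0.     0.002  0.001]
effort [-1.0000e-03 -4.8063e+01  2.9853e+01  1.9000e-02 -0.0000e+00 -0.0000e+00]
tool_pos [216.109 532.299 241.41 ]
ee_rot [ 0.301  1.55  -0.304]
ft_force [0.855 0.052 0.241]
wrist_torque [ 0.062  0.033 -0.024]
grip_width 85.176
scene 418.3721731818886 418.3721731818886 260.7050250748933 186.25380136473066
[[ 5.16000e-01  6.60000e-01 -5.47000e-01  1.11551e+03]
 [ 8.57000e-01 -4.00000e-01  3.26000e-01 -3.83964e+02]
 [-3.00000e-03 -6.36000e-01 -7.71000e-01  9.68133e+02]
 [ 0.00000e+00  0.00000e+00  0.00000e+00  1.00000e+00]]
top 352.23730264155023 352.23730264155023 252.9663686340852 197.6455592738821
[[ 2.500000e-02 -9.850000e-01  1.710000e-01  2.976350e+02]
 [-1.000000e+00 -2.300000e-02  1.700000e-02 -1.073900e+01]
 [-1.300000e-02 -1.720000e-01 -9.850000e-01  1.027065e+03]
 [ 0.000000e+00  0.000000e+00  0.000000e+00  1.000000e+00]]
```

View pics/scene0.png

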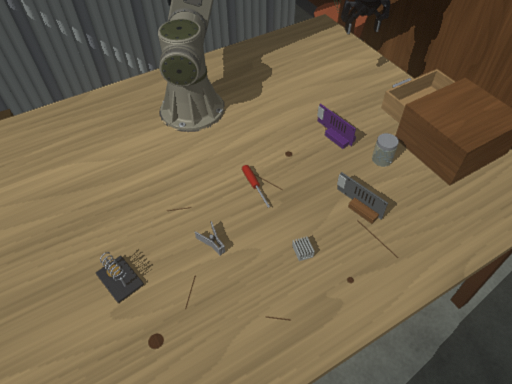

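View pics/top0.png

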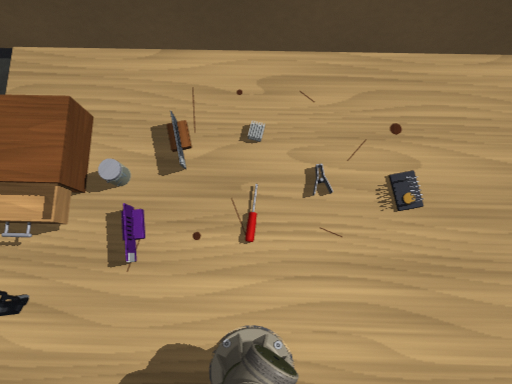

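```bash
cat > h.py <<'E'
import numpy as np, cv2
from station import r
def ray(n,u,v,z):
    c=r.get_calibration(n);T=np.array(c["T"])
    d=T[:3,:3]@np.array([(u-c["cx"])/c["fx"],(v-c["cy"])/c["fy"],1]);o=T[:3,3]
    return o+d*(z-o[2])/d[2]
def proj(n,p):
    c=r.get_calibration(n);T=np.array(c["T"])
    q=T[:3,:3].T@(np.asarray(p,float)-T[:3,3])
    return np.array([c["fx"]*q[0]/q[2]+c["cx"],c["fy"]*q[1]/q[2]+c["cy"]])
def crop(im,x0,y0,w,h,s,out,pts=()):
    o=cv2.resize(im[y0:y0+h,x0:x0+w],None,fx=s,fy=s,interpolation=cv2.INTER_CUBIC)
    return o
def grid(o,x0,y0,s,step=10):
    for x in range((x0//step+1)*step,x0+o.shape[1]//s,step):
        cv2.line(o,((x-x0)*s,0),((x-x0)*s,5),(0,255,255),1);cv2.putText(o,str(x),((x-x0)*s-10,16),0,.35,(0,255,255),1)
    for y in range((y0//step+1)*step,y0+o.shape[0]//s,step):
        cv2.line(o,(0,(y-y0)*s),(5,(y-y0)*s),(0,255,255),1);cv2.putText(o,str(y),(7,(y-y0)*s+4),0,.35,(0,255,255),1)
    return o
E
python3 - <<'E'
from h import *
t=cv2.imread("pics/top0.png");s=cv2.imread("pics/scene0.png")
def tile(im,x0,y0): return grid(crop(im,x0,y0,50,37,8,None),x0,y0,8)
a=np.vstack([np.hstack([tile(t,297,161),tile(s,188,217)]),0*np.hstack([tile(t,297,161),tile(s,188,217)])])
b1=grid(crop(t,150,103,66,48,6,None),150,103,6)
b2=grid(crop(s,332,165,66,60,6,None),332,165,6)
a=np.zeros((600,800,3),np.uint8)
a[:222,:400]=cv2.resize(tile(t,297,161),(400,296))[:222]
A=np.zeros((592,800,3),np.uint8)
A[:296,:400]=tile(t,297,161);A[:296,400:]=tile(s,188,217)
A[296:296+288,:396]=b1;A[296:592,400:796]=b2[:296]
cv2.imwrite("pics/z1.png",A)
E
```

```text
(no output)
```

View pics/z1.png

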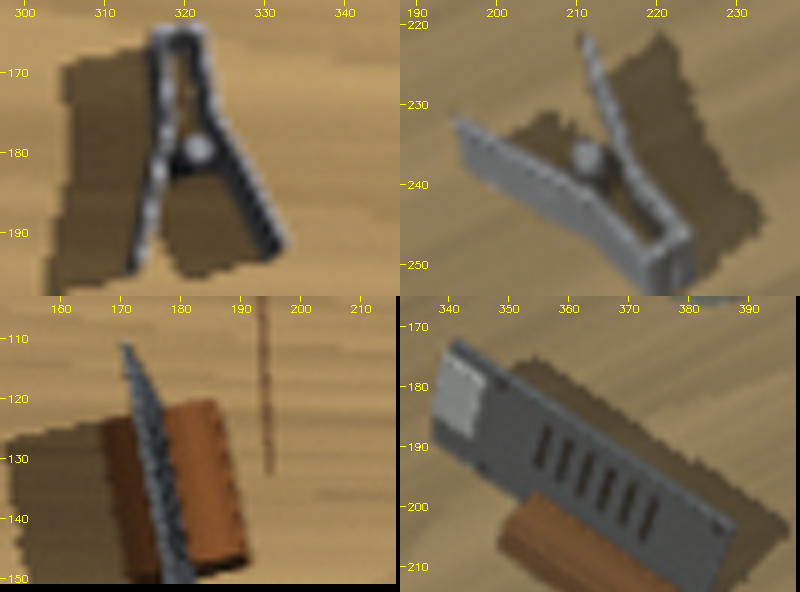

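Run:
```python
from h import *
for n,L in (("top",[("pin",321.8,179.3),("tailL",314,194),("tailR",332,191.5),("jawA",317.5,165.5),("jawB",322,165.3)]),("scene",[("pin",211,236.5),("tail1",195.5,232.5),("tail2",211.5,222),("jawA",220,248),("jawB",223.5,246)])):
    for m,u,v in L: print(n,m,np.round(ray(n,u,v,32),1))
t=cv2.imread("pics/top0.png");s=cv2.imread("pics/scene0.png")
cv2.imwrite("pics/z2.png",np.hstack([grid(crop(t,155,105,50,70,8,None),155,105,8),grid(crop(s,330,165,50,70,8,None),330,165,8)]))
```

```text
top pin [ 528.9 -190.6   32. ]
top tailL [ 485.2 -167.9   32. ]
top tailR [ 493.7 -219.5   32. ]
top jawA [ 569.7 -178.5   32. ]
top jawB [ 570.6 -191.5   32. ]
scene pin [ 531.4 -189.2   32. ]
scene tail1 [ 498.8 -218.8   32. ]
scene tail2 [ 490.6 -167.1   32. ]
scene jawA [ 574.9 -185.1   32. ]
scene jawB [ 574.3 -174.6   32. ]
```

View pics/z2.png

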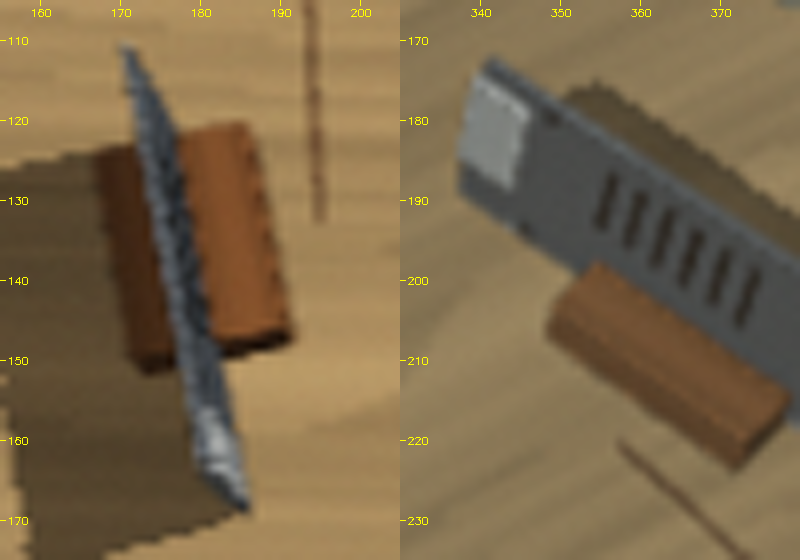

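```bash
cat > fit.py <<'E'
from h import *
from scipy.optimize import least_squares
P=lambda p,q:np.array([p[0]+np.cos(p[2])*q[0]-np.sin(p[2])*q[1],p[1]+np.sin(p[2])*q[0]+np.cos(p[2])*q[1],q[2]])
def solve(obs,p0):
    f=lambda p:np.concatenate([proj(n,P(p,q))-np.array(uv) for n,uv,q in obs])
    s=least_squares(f,p0,loss='soft_l1');return s.x,f(s.x).reshape(-1,2)
E
python3 - <<'E'
from fit import *
for n in("top","scene"):
  clip=[(n,uv,q) for n,uv,q in [("top",(321.8,179.3),(0,0,32)),("top",(314,194),(-40,26,32)),("top",(332,191.5),(-40,-26,32)),("top",(319.7,165.2),(47,0,32)),
  ("scene",(211,236.5),(0,0,32)),("scene",(195.5,232.3),(-40,-26,32)),("scene",(211.5,221.8),(-40,26,32)),("scene",(222,247),(47,0,32))] if n in(n,)]
C=[("top",(321.8,179.3),(0,0,32)),("top",(314,194),(-40,26,32)),("top",(332,191.5),(-40,-26,32)),("top",(319.7,165.2),(47,0,32)),
  ("scene",(211,236.5),(0,0,32)),("scene",(195.5,232.3),(-40,-26,32)),("scene",(211.5,221.8),(-40,26,32)),("scene",(222,247),(47,0,32))]
G=[("top",(170.5,110.5),(160,0,80)),("top",(179.7,163),(2,0,80)),("top",(185.5,168.5),(2,0,16)),
   ("scene",(341.3,172.3),(2,0,80)),("scene",(337.5,189.5),(2,0,16)),("scene",(387,203),(160,0,80))]
for nm,L,p0 in (("clip",C,(530,-190,.1)),("panel",G,(500,190,.1))):
  for sub in (("top",),("scene",),("top","scene")):
    x,rs=solve([o for o in L if o[0] in sub],p0); print(nm,sub,np.round(x,3),np.round(rs,1).tolist())
  S=x
  np.save(nm+".npy",x)
E
```

```text
clip ('top',) [ 5.28117e+02 -1.89766e+02  1.14000e-01] [[-0.3, 0.2], [0.2, -0.1], [0.2, 0.8], [-0.2, -1.4]]
clip ('scene',) [ 5.31949e+02 -1.87339e+02  1.49000e-01] [[0.7, -0.2], [-0.5, -0.5], [-0.5, -0.3], [0.3, 1.2]]
clip ('top', 'scene') [ 5.29900e+02 -1.88296e+02  1.38000e-01] [[-0.8, -0.4], [0.0, -0.5], [0.0, -0.1], [-1.0, -1.9], [0.0, -0.6], [-1.0, -1.0], [-0.9, -0.7], [-0.6, 0.9]]
panel ('top',) [5.54054e+02 2.10430e+02 2.38000e-01] [[0.0, 0.1], [0.5, -0.2], [-0.6, 0.1]]Traceback (most recent call last):
  File "<stdin>", line 11, in <module>
  File "fit.py", line 6, in solve
    s=least_squares(f,p0,loss='soft_l1');return s.x,f(s.x).reshape(-1,2)
    return func(*args, **kwargs)
    result = trf(vector_fun.fun, vector_fun.jac, x0, f0, J0, lb, ub, ftol, xtol,
                 gtol, max_nfev, x_scale, loss_function, tr_solver,
                 tr_options.copy(), verbose, callback=callback_wrapped)
    return trf_no_bounds(
        fun, jac, x0, f0, J0, ftol, xtol, gtol, max_nfev, x_scale,
        loss_function, tr_solver, tr_options, verbose, callback=callback)
    J = jac(x)
 
[... 625 characters left out ...]
                    ^^^
    df = [f_eval - f0 for f_eval in f_evals]
                                    ^^^^^^^
    f = np.atleast_1d(self.fun(x, *self.args, **self.kwargs))
                      ~~~~~~~~^^^^^^^^^^^^^^^^^^^^^^^^^^^^^^
    return np.atleast_1d(self.fun(x))
                         ~~~~~~~~^^^
    return self.f(x, *self.args, **self.kwargs)
           ~~~~~~^^^^^^^^^^^^^^^^^^^^^^^^^^^^^^
  File "fit.py", line 5, in <lambda>
    f=lambda p:np.concatenate([proj(n,P(p,q))-np.array(uv) for n,uv,q in obs])
                               ~~~~^^^^^^^^^^
  File "h.py", line 8, in proj
    c=r.get_calibration(n);T=np.array(c["T"])
ValueError: time passes only in moves, steps and waits
```

```bash
python3 - <<'E'
from station import r
import pickle
pickle.dump({n:r.get_calibration(n) for n in("top","scene")},open("cal.pkl","wb"))
print(r.get_obs()["clock"])
E
sed -i 's/^from station import r/import pickle\nCAL=pickle.load(open("\.\/cal.pkl","rb"))/; s/r.get_calibration(n)/CAL[n]/' h.py
cat > f2.py <<'E'
from fit import *
C=[("top",(321.8,179.3),(0,0,32)),("top",(314,194),(-40,26,32)),("top",(332,191.5),(-40,-26,32)),("top",(319.7,165.2),(47,0,32)),
  ("scene",(211,236.5),(0,0,32)),("scene",(195.5,232.3),(-40,-26,32)),("scene",(211.5,221.8),(-40,26,32)),("scene",(222,247),(47,0,32))]
G=[("top",(170.5,110.5),(160,0,80)),("top",(179.7,163),(2,0,80)),("top",(185.5,168.5),(2,0,16)),
   ("scene",(341.3,172.3),(2,0,80)),("scene",(337.5,189.5),(2,0,16)),("scene",(387,203),(160,0,80))]
for nm,L,p0 in (("clip",C,(530,-190,.1)),("panel",G,(540,190,.2))):
  for sub in (("top",),("scene",),("top","scene")):
    x,rs=solve([o for o in L if o[0] in sub],p0); print(nm,sub,np.round(x,3),np.round(rs,1).tolist())
  np.save(nm+".npy",x)
W={"clip":[[(0,0,32),(47,0,32)],[(-40,26,32),(0,6,32)],[(-40,-26,32),(0,-6,32)],[(-40,26,0),(-40,26,32)],[(-40,-26,0),(-40,-26,32)],[(0,8,32),(47,8,32),(47,-8,32),(0,-8,32)]],
"panel":[[(2,0,16),(2,0,80),(160,0,80),(160,0,16),(2,0,16)],[(0,-4,26),(0,-4,70),(25,-4,70),(25,-4,26),(0,-4,26)],[(64,-30,0),(64,-30,22),(64,30,22),(64,30,0)],[(64,-30,22),(130,-30,22),(130,30,22)]]}
tiles=[]
for nm in W:
  p=np.load(nm+".npy");row=[]
  for n in("top","scene"):
    im=cv2.imread(f"pics/{n}0.png");s=6 if nm=="clip" else 5
    c=proj(n,P(p,(0 if nm=="clip" else 80,0,40)));x0,y0=int(c[0])-32,int(c[1])-32
    o=crop(im,x0,y0,64,64,s,None)
    for l in W[nm]: cv2.polylines(o,[np.array([(proj(n,P(p,q))+.5-[x0,y0])*s for q in l]).round().astype(int)],False,(0,0,255),1)
    row.append(cv2.resize(grid(o,x0,y0,s),(300,300)))
  tiles.append(np.vstack(row))
cv2.imwrite("pics/w%d.png"%np.random.randint(9999),np.hstack(tiles)) if 0 else cv2.imwrite("pics/w1.png",np.hstack(tiles))
E
python3 f2.py
```

```text
0.1
clip ('top',) [ 5.28117e+02 -1.89766e+02  1.14000e-01] [[-0.3, 0.2], [0.2, -0.1], [0.2, 0.8], [-0.2, -1.4]]
clip ('scene',) [ 5.31949e+02 -1.87339e+02  1.49000e-01] [[0.7, -0.2], [-0.5, -0.5], [-0.5, -0.3], [0.3, 1.2]]
clip ('top', 'scene') [ 5.29900e+02 -1.88296e+02  1.38000e-01] [[-0.8, -0.4], [0.0, -0.5], [0.0, -0.1], [-1.0, -1.9], [0.0, -0.6], [-1.0, -1.0], [-0.9, -0.7], [-0.6, 0.9]]
panel ('top',) [5.54054e+02 2.10430e+02 2.38000e-01] [[0.0, 0.1], [0.5, -0.2], [-0.6, 0.1]]
panel ('scene',) [5.57790e+02 2.10152e+02 2.46000e-01] [[-0.8, 0.1], [-0.1, -2.7], [0.8, 0.8]]
panel ('top', 'scene') [5.55481e+02 2.10789e+02 2.39000e-01] [[-0.2, -0.4], [0.4, -0.7], [-0.7, -0.4], [-1.1, -0.5], [-0.4, -3.3], [0.2, 0.3]]
```

View pics/w1.png

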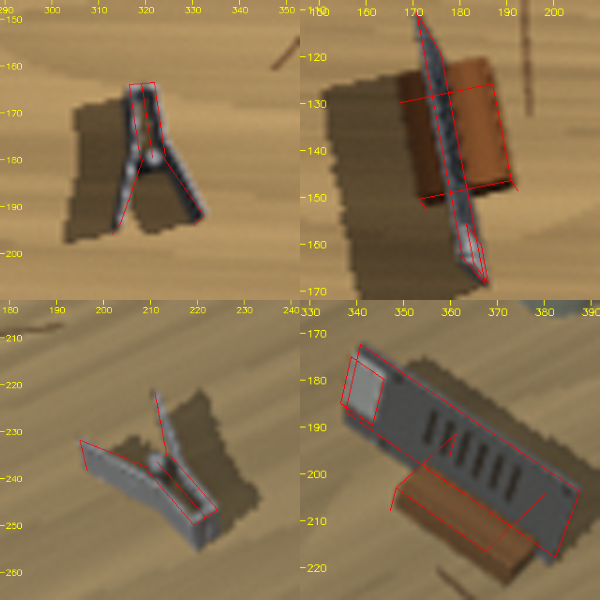

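```bash
cat > mv.py <<'E'
import numpy as np
from scipy.spatial.transform import Rotation as R
def plan(o,tgt,yaw):
    """shift in tool axes; turn about tool x so tool y is along +-(−sin yaw, cos yaw)"""
    M=R.from_rotvec(o["ee_rot"]).as_matrix()
    s=M.T@(np.array(tgt)-o["tool_pos"])
    want=np.array([-np.sin(yaw),np.cos(yaw),0]);
    out=[]
    for k in(1,-1):
        w=M.T@(k*want); out.append(np.arctan2(w[2],w[1]))
    print("tool axes (cols)\n",np.round(M,3)); print("shift",np.round(s,1),"turns",np.round(out,3))
E
python3 - <<'E'
from mv import *
from station import r
o=r.get_obs(); print(o["clock"]); 
c=np.array([529.5,-188.8]);yaw=.13
t=c-30*np.array([np.cos(yaw),np.sin(yaw)]);print(t)
plan(o,[t[0],t[1],180],yaw)
E
cat >> f2.py <<'E'
print("refit")
G=[("top",(170.5,110.5),(160,0,80)),("top",(179.7,163),(2,0,80)),
   ("scene",(341.3,172.3),(2,0,80)),("scene",(387,203),(160,0,80)),
   ("scene",(340,175),(0,-4,70)),("scene",(346.2,179.5),(25,-4,70)),("scene",(344,188.5),(25,-4,26)),
   ("top",(185.5,168.5),(2,0,8)),("scene",(337.5,189.5),(2,0,8))]
for sub in (("top",),("scene",),("top","scene")):
    x,rs=solve([o for o in G if o[0] in sub],(540,190,.2)); print(sub,np.round(x,3),np.round(rs,1).tolist())
np.save("panel.npy",x)
E
python3 f2.py | sed -n '/refit/,$p'
```

```text
0.1
[ 499.75314319 -192.68902428]
tool axes (cols)
 [[-0.001  0.376  0.926]
 [-0.001  0.926 -0.376]
 [-1.    -0.002 -0.   ]]
shift [  62.3 -564.9  535.6] turns [-0.516  2.626]
refit
('top',) [5.54597e+02 2.11138e+02 2.34000e-01] [[-0.0, -0.1], [0.3, -0.4], [-0.3, 0.6]]
('scene',) [5.57399e+02 2.12706e+02 2.32000e-01] [[-0.1, -0.3], [1.0, 0.8], [-0.8, -0.3], [-0.0, -0.0], [-0.1, 0.8], [0.2, -1.4]]
('top', 'scene') [5.56501e+02 2.12334e+02 2.32000e-01] [[-0.2, -0.8], [-0.1, -1.1], [-0.4, -0.4], [0.6, 0.6], [-1.1, -0.5], [-0.3, -0.2], [-0.4, 0.7], [-0.6, -0.0], [-0.1, -1.5]]
```

carry_out:
  series:
    - [[0, -20, 19], -0.03, 85]
    - [[0, -55, 52], -0.09, 85]
    - [[0, -95, 90], -0.16, 85]
    - [[0, -135, 128], -0.23, 85]
    - [[0, -175, 166], -0.3, 85]
    - [[0, -215, 204], -0.37, 85]
    - [[0, -255, 242], -0.44, 85]
    - [[0, -295, 280], -0.516, 85]

```text
clock: 1.1
tool_pos: [365.0, 152.4, 242.2]
ee_rot: [-0.104, 1.568, 0.105]
ft_force: [1.5, -0.5, -0.9]
grip_width: 85.3
```

Run:
```python
from mv import *
from station import r
o=r.get_obs(); print(o["clock"],o["tool_pos"],o["joint_pos"],o["ft_force"]); 
plan(o,[499.8,-192.7,150],.13)
```

```text
1.1 [364.96583212 152.42653303 242.19716782] [ 1.91877161e-01 -3.53140207e-02 -3.63794613e-01  1.24208258e+00
  1.02028916e-04  5.89145428e-02] [ 1.47415157 -0.54988376 -0.87324325]
tool axes (cols)
 [[ 0.    -0.133  0.991]
 [ 0.     0.991  0.133]
 [-1.     0.     0.   ]]
shift [  92.2 -360.    87.9] turns [ 3.000e-03 -3.139e+00]
```

carry_out:
  series:
    - [[0, -40, 10], 0, 85]
    - [[0, -90, 22], 0, 85]
    - [[0, -140, 34], 0, 85]
    - [[10, -190, 46], 0, 85]
    - [[30, -240, 58], 0, 85]
    - [[50, -290, 70], 0, 85]
    - [[75, -340, 83], 0, 85]
    - [[92, -360, 88], 0, 85]

```text
clock: 2.1
tool_pos: [499.0, -193.8, 148.5]
ee_rot: [-0.1, 1.569, 0.101]
ft_force: [-0.8, 0.1, 0.0]
grip_width: 84.8
```

carry_out:
  series:
    - [[0, 0, 0], 0, 85]
    - [[0, 0, 0], 0, 85]

```text
clock: 2.35
tool_pos: [498.3, -190.3, 150.5]
ee_rot: [-0.102, 1.569, 0.104]
ft_force: [0.5, 0.8, 0.3]
grip_width: 84.8
```

```bash
cat > look.py <<'E'
from h import *
from station import r
import sys
tag=sys.argv[1]; cx={"top":eval(sys.argv[2]),"scene":eval(sys.argv[3])}
o=r.get_obs();print(np.round(o["tool_pos"],1),np.round(o["ee_rot"],3),o["grip_width"],np.round(o["ft_force"],1))
w=50
T=[]
for n in("top","scene"):
    im=r.read_camera(n);cv2.imwrite(f"pics/{n}_{tag}.png",im)
    x0,y0=cx[n][0]-w//2,cx[n][1]-35
    T.append(grid(crop(im,x0,y0,w,70,8,None),x0,y0,8))
cv2.imwrite(f"pics/l_{tag}.png",np.hstack(T))
E
python3 look.py a "(320,180)" "(210,230)"
```

```text
[ 498.3 -190.3  150.5] [-0.102  1.569  0.104] 84.81744099269511 [0.5 0.8 0.3]
```

View pics/l_a.png

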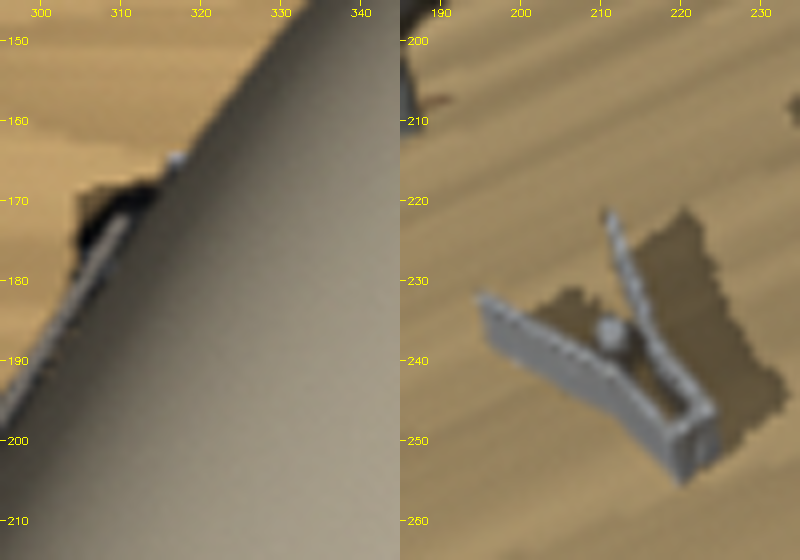

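carry_out:
  series:
    - [[40, -1, 1], 0, 85]
    - [[80, -2, 1.5], 0, 85]
    - [[100, -2, 1.5], 0, 85]
    - [[110, -2, 1.5], 0, 85]
    - [[110, -2, 1.5], 0, 85]

```text
clock: 3.08
tool_pos: [500.6, -192.6, 40.6]
ee_rot: [-0.103, 1.568, 0.103]
ft_force: [0.4, -0.3, -0.4]
grip_width: 85.4
```

```bash
python3 look.py b "(320,180)" "(205,225)"
```

```text
[ 500.6 -192.6   40.6] [-0.103  1.568  0.103] 85.41260636707916 [ 0.4 -0.3 -0.4]
```

View pics/l_b.png

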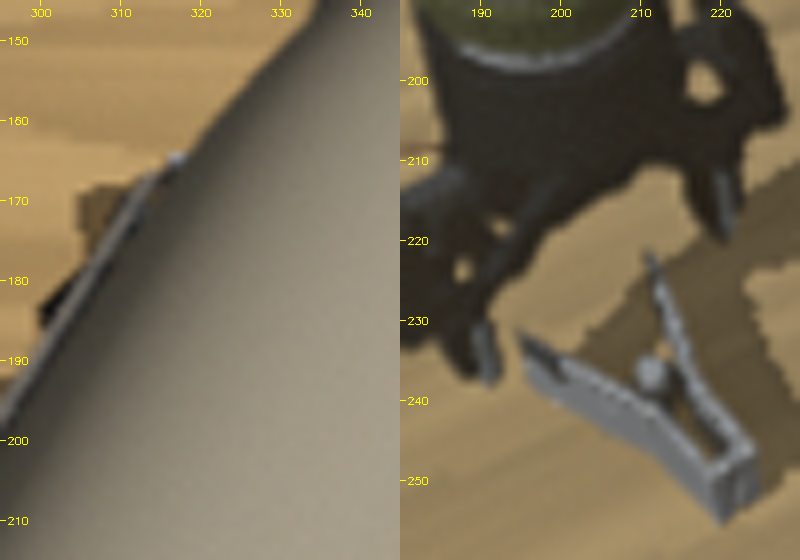

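Run:
```python
from fit import *
p=(500.6,-192.6,.131)
for z in (30,36,42):
  for s in(1,-1):
    print(z,s,[np.round(proj("scene",P(p,(dx,s*y,z))),1).tolist() for dx,y in((11,43),(11,48))])
```

```text
30 1 [[220.3, 223.5], [221.8, 222.5]]
30 -1 [[193.4, 240.4], [191.8, 241.4]]
36 1 [[220.1, 222.2], [221.6, 221.3]]
36 -1 [[193.1, 239.2], [191.5, 240.2]]
42 1 [[219.9, 220.9], [221.4, 220.0]]
42 -1 [[192.8, 237.9], [191.2, 239.0]]
```

carry_out:
  series:
    - [[10, 0, 0.5], 0, 85]
    - [[20, 0, 1], 0, 85]
    - [[26, 0, 1], 0, 85]
    - [[26, 0, 1], 0, 85]

```text
clock: 3.68
tool_pos: [501.0, -192.8, 13.4]
ee_rot: [-0.101, 1.57, 0.103]
ft_force: [0.4, -0.3, 0.4]
grip_width: 85.1
```

carry_out:
  series:
    - [[0, 0, 0], 0, 65]
    - [[0, 0, 0], 0, 55]
    - [[0, 0, 0], 0, 48]
    - [[0, 0, 0], 0, 42]
    - [[0, 0, 0], 0, 36]
    - [[0, 0, 0], 0, 30]
    - [[0, 0, 0], 0, 26]
    - [[0, 0, 0], 0, 24]

```text
clock: 4.68
tool_pos: [502.2, -193.3, 16.1]
ee_rot: [-0.103, 1.566, 0.102]
ft_force: [-3.5, 1.8, 13.1]
grip_width: 25.0
```

```bash
python3 look.py c "(320,180)" "(205,225)"
```

```text
[ 502.2 -193.3   16.1] [-0.103  1.566  0.102] 25.027965587099786 [-3.5  1.8 13.1]
```

View pics/l_c.png

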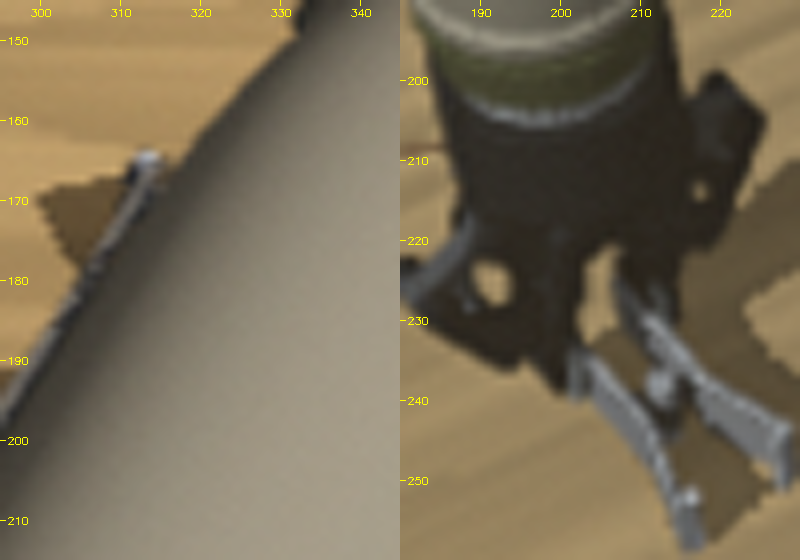

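carry_out:
  series:
    - [[-3, 0, 0], 0, 22]
    - [[-10, 0, 0], 0, 22]
    - [[-25, 0, 0], 0, 22]
    - [[-45, 0, 0], 0, 22]
    - [[-65, 0, 0], 0, 22]
    - [[-80, 0, 0], 0, 22]
    - [[-80, 0, 0], 0, 22]
    - [[-80, 0, 0], 0, 22]

```text
clock: 5.78
tool_pos: [501.2, -192.9, 93.9]
ee_rot: [-0.102, 1.569, 0.103]
ft_force: [-0.8, -0.3, -0.1]
grip_width: 24.6
```

```bash
python3 look.py d "(320,180)" "(205,215)"
```

```text
[ 501.2 -192.9   93.9] [-0.102  1.569  0.103] 24.64572895883162 [-0.8 -0.3 -0.1]
```

View pics/l_d.png

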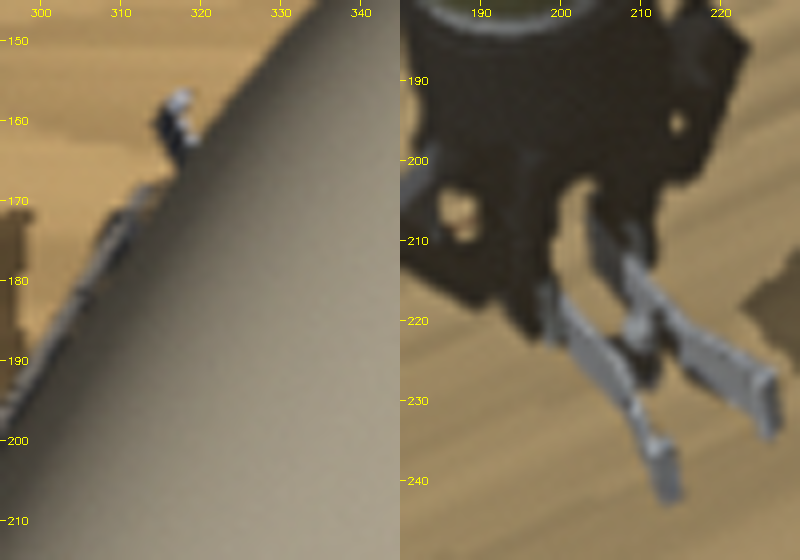

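Run:
```python
from fit import *
T=(501.2,-192.9,.131);bz=93.9
obs=[((209.5,220.3),(0,0,16)),((212.5,235.3),(45,-16.5,16)),((226.2,227),(45,16.5,16)),((213.5,242),(45,-16.5,-16)),((226,233.5),(45,16.5,-16))]
def f(v,full=True):
    d,l,h,yw=v
    out=[]
    for uv,q in obs:
        c=P((d,l,yw),(q[0],q[1],q[2]+h+bz)); out.append(proj("scene",P(T,c))-np.array(uv)-[.4,.5])
    return np.concatenate(out)
s=least_squares(f,(24,0,0,0));print(np.round(s.x,2),np.round(s.fun,1))
for h in(0,-3,-6,3):
    s=least_squares(lambda v:f((v[0],v[1],h,v[2])),(24,0,0));print(h,np.round(s.x,2),s.cost)
```

```text
[ 4.066e+01 -1.890e+00  1.281e+01 -1.000e-02] [-0.6 -1.3  1.  -0.6 -1.3  0.6  1.2 -0.1 -0.3  1.3]
0 [ 3.309e+01  2.110e+00 -1.000e-02] 4.440377094652622
-3 [ 3.132e+01  3.040e+00 -1.000e-02] 4.468840804776876
-6 [ 2.955e+01  3.980e+00 -1.000e-02] 4.502923034457186
3 [ 3.486e+01  1.170e+00 -1.000e-02] 4.417650446950813
```

carry_out:
  series:
    - [[0, 15, 0], 0, 22]
    - [[0, 45, 0], -0.01, 22]
    - [[0, 85, 0], -0.02, 22]
    - [[0, 130, 0], -0.03, 22]
    - [[0, 175, 0], -0.045, 22]
    - [[0, 220, 0], -0.06, 22]
    - [[0, 265, 0], -0.075, 22]
    - [[0, 305, -1], -0.09, 22]

```text
clock: 6.88
tool_pos: [459.6, 111.4, 94.0]
ee_rot: [-0.174, 1.564, 0.174]
ft_force: [0.3, -0.1, 0.0]
grip_width: 24.7
```

carry_out:
  series:
    - [[0, 30, 3], -0.005, 22]
    - [[0, 55, 5], -0.01, 22]
    - [[0, 70, 6], -0.011, 22]
    - [[0, 78, 7], -0.011, 22]
    - [[0, 78, 7], -0.011, 22]
    - [[0, 78, 7], -0.011, 22]

```text
clock: 7.62
tool_pos: [450.8, 186.3, 94.2]
ee_rot: [-0.181, 1.563, 0.181]
ft_force: [0.1, -0.3, -0.4]
grip_width: 24.5
```

```bash
python3 look.py e "(185,170)" "(335,180)"
python3 - <<'E'
from mv import *
from station import r
o=r.get_obs();print(o["clock"])
plan(o,[449.5,187,48],.232)
E
```

```text
[450.8 186.3  94.2] [-0.181  1.563  0.181] 24.529621735753175 [ 0.1 -0.3 -0.4]
7.725
tool axes (cols)
 [[ 0.    -0.228  0.974]
 [-0.     0.974  0.228]
 [-1.    -0.    -0.   ]]
shift [46.3  1.1 -1.2] turns [-2.00e-03  3.14e+00]
```

View pics/l_e.png

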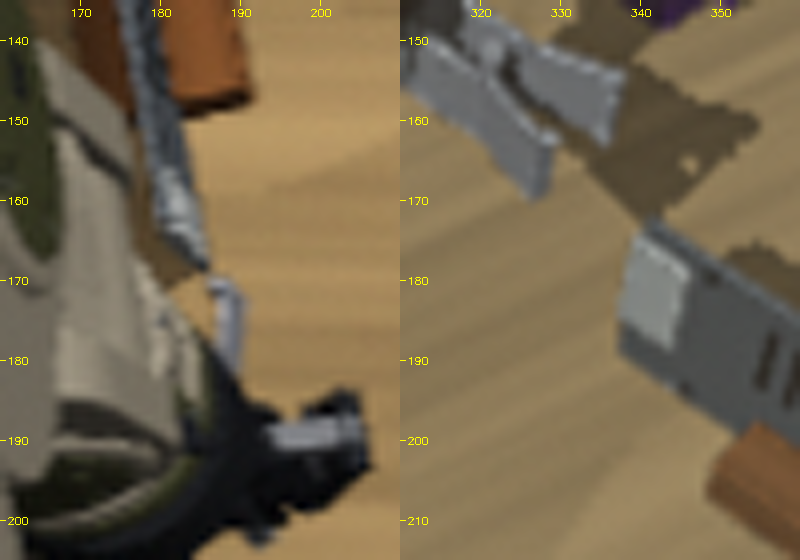

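carry_out:
  series:
    - [[10, 0, 0], 0, 22]
    - [[25, 1, -1], 0, 22]
    - [[40, 1, -1], 0, 22]
    - [[46, 1, -1], 0, 22]
    - [[46, 1, -1], 0, 22]
    - [[46, 1, -1], 0, 22]

```text
clock: 8.48
tool_pos: [449.9, 187.7, 48.5]
ee_rot: [-0.181, 1.563, 0.182]
ft_force: [0.5, 0.6, -1.1]
grip_width: 24.7
```

```bash
python3 look.py f "(185,170)" "(335,180)"
```

```text
[449.9 187.7  48.5] [-0.181  1.563  0.182] 24.694332464032552 [ 0.5  0.6 -1.1]
```

View pics/l_f.png

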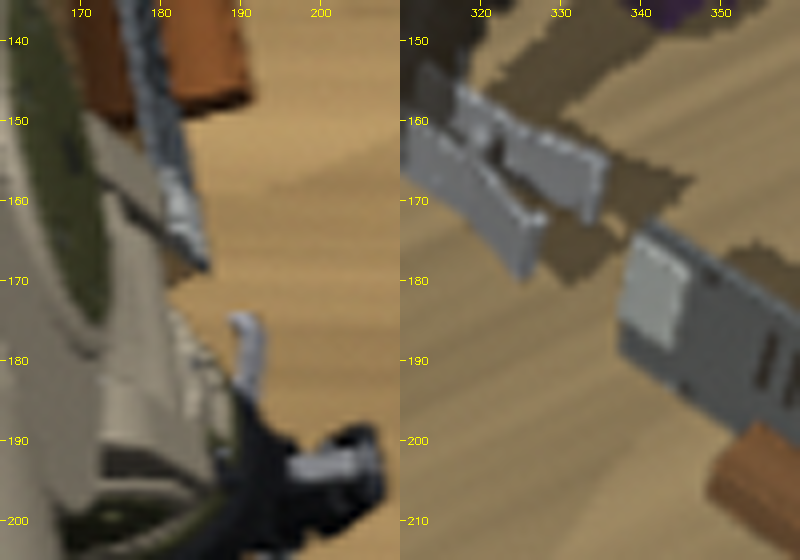

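Run:
```python
from fit import *
Ps=(557.4,212.7,.232);Pt=(554.6,211.1,.234)
def inv(p,w): c,s=np.cos(p[2]),np.sin(p[2]);d=w[:2]-np.array(p[:2]);return np.round([c*d[0]+s*d[1],-s*d[0]+c*d[1]],1)
for z in(40,48,56):
  print("h",z)
  for nm,uv,dz in(("Rtop",(327.7,171.8),16),("Ltop",(335.2,164.7),16),("Rbot",(325,179.7),-16),("Lbot",(334.5,172.2),-16)):
    print(nm,inv(Ps,ray("scene",*uv,z+dz)))
  for nm,uv,dz in(("Rtip",(189.5,174.5),16),("RtipR",(191.5,174.5),16)): print("top",nm,inv(Pt,ray("top",*uv,z+dz)))
for nm,p in(("s",Ps),("t",Pt)):print(nm,inv(p,np.array([449.9,187.7])))
```

```text
h 40
Rtop [-36.9  -8.1]
Ltop [-39.4  29.2]
Rbot [-37.9 -13.3]
Lbot [-37.   29.8]
top Rtip [-30.4 -16.5]
top RtipR [-31.6 -22. ]
h 48
Rtop [-33.  -14.3]
Ltop [-35.4  22.8]
Rbot [-34.1 -19.2]
Lbot [-33.3  23.6]
top Rtip [-32.6 -17.6]
top RtipR [-33.8 -23.1]
h 56
Rtop [-29.1 -20.4]
Ltop [-31.5  16.3]
Rbot [-30.4 -25.1]
Lbot [-29.5  17.3]
top Rtip [-34.8 -18.8]
top RtipR [-36.  -24.2]
s [-110.4    0.4]
t [-107.3    1.5]
```

carry_out:
  series:
    - [[0, 0, 5], 0, 22]
    - [[0, 0, 12], 0, 22]
    - [[0, 0, 20], 0, 22]
    - [[0, 0, 26], 0, 22]
    - [[0, 0, 30], 0, 22]
    - [[0, 0, 30], 0, 22]
    - [[0, 0, 30], 0, 22]

```text
clock: 9.45
tool_pos: [478.5, 194.4, 48.2]
ee_rot: [-0.182, 1.564, 0.182]
ft_force: [-0.1, -0.6, -0.6]
grip_width: 25.1
```

```bash
python3 look.py g "(185,170)" "(335,180)"
```

```text
[478.5 194.4  48.2] [-0.182  1.564  0.182] 25.071023904119624 [-0.1 -0.6 -0.6]
```

View pics/l_g.png

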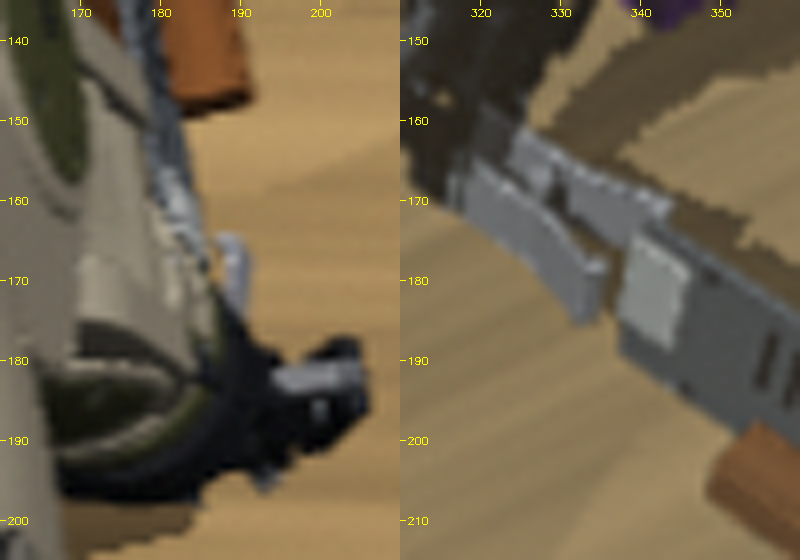

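Run:
```python
from fit import *
Ps=(557.4,212.7,.232);Pt=(554.6,211.1,.234)
def inv(p,w): c,s=np.cos(p[2]),np.sin(p[2]);d=w[:2]-np.array(p[:2]);return np.round([c*d[0]+s*d[1],-s*d[0]+c*d[1]],1)
for z in(48,52):
  for nm,uv,dz in(("Rtop",(335.3,177.8),16),("Ltop",(343.6,170.2),16),("Rbot",(332.8,185.3),-16)):
    print(z,nm,inv(Ps,ray("scene",*uv,z+dz)))
  for nm,uv,dz in(("Rtip",(188,165),16),("RtipR",(190,165),16)): print("top",nm,inv(Pt,ray("top",*uv,z+dz)))
for nm,p in(("s",Ps),("t",Pt)):print(nm,inv(p,np.array([478.8,194.4])))
```

```text
48 Rtop [ -3.1 -16.4]
48 Ltop [-4.7 23.3]
48 Rbot [ -4.5 -19.5]
top Rtip [ -4.5 -18.3]
top RtipR [ -5.7 -23.9]
52 Rtop [ -1.3 -19.5]
52 Ltop [-2.9 20. ]
52 Rbot [ -2.7 -22.4]
top Rtip [ -5.8 -18.9]
top RtipR [ -7.  -24.4]
s [-80.7   0.3]
t [-77.6   1.3]
```

carry_out:
  series:
    - [[0, 0, 4], 0, 22]
    - [[0, 0, 8], 0, 22]
    - [[0, 0, 13], 0, 22]
    - [[0, 0, 17], 0, 22]
    - [[0, 0, 18], 0, 22]
    - [[0, 0, 18], 0, 22]
    - [[0, 0, 18], 0, 22]
    - [[0, 0, 18], 0, 22]

```text
clock: 10.55
tool_pos: [496.1, 198.6, 48.3]
ee_rot: [-0.182, 1.563, 0.182]
ft_force: [-0.2, -1.3, -1.0]
grip_width: 24.8
```

```bash
python3 look.py i "(185,170)" "(335,180)"
```

```text
[496.1 198.6  48.3] [-0.182  1.563  0.182] 24.835309759044975 [-0.2 -1.3 -1. ]
```

View pics/l_i.png

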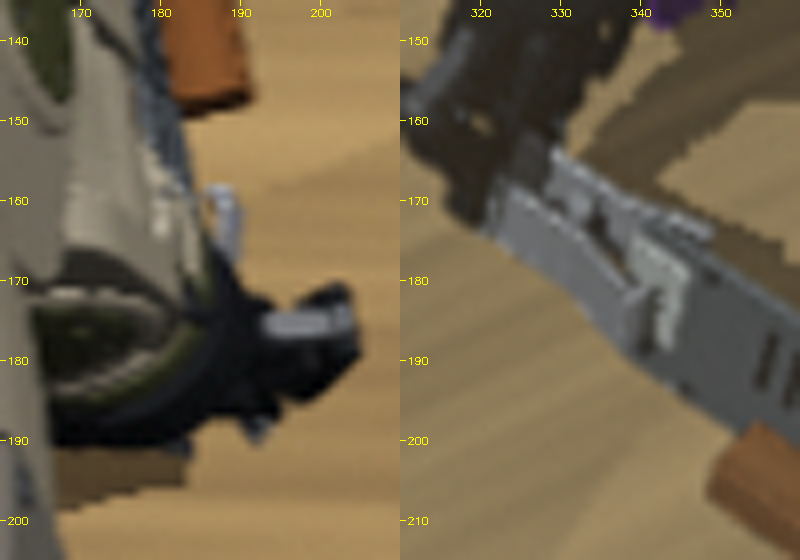

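Run:
```python
from fit import *
from station import r
Ps=(557.4,212.7,.232);Pt=(554.6,211.1,.234)
def inv(p,w): c,s=np.cos(p[2]),np.sin(p[2]);d=w[:2]-np.array(p[:2]);return np.round([c*d[0]+s*d[1],-s*d[0]+c*d[1]],1)
for nm,uv,dz in(("Rtop",(340.2,181.3),16),("Ltop",(348.9,173.8),16),("Rbot",(338.2,189),-16)): print(nm,inv(Ps,ray("scene",*uv,48+dz)))
for nm,uv in(("Rtip",(186.3,158.5)),("RtipR",(188.5,158.5))): print("top",nm,inv(Pt,ray("top",*uv,64)))
o=r.get_obs();print(o["clock"],o["ft_force"],o["grip_width"])
```

```text
Rtop [ 14.9 -16.7]
Ltop [14.6 23.2]
Rbot [ 15.3 -19.2]
top Rtip [ 15.2 -17. ]
top RtipR [ 13.9 -23.1]
10.65 [-0.1163687  -0.1682928  -1.29094474] 25.06272295020698
```

```bash
python3 -c "
from station import r
print(r.sign_off())"
```

```text
the job is handed in; nothing more can be done
None
```

I picked the clip up by its tails, squeezed it open and lifted it. I then carried it level to the panel and moved the open jaws over the metal strip in stages. I handed the job in at about 10.7 s with the clip still held open there. `sign_off()` gives no verdict, so I can't confirm a pass.

**Last checks:**

| Check | Reading | Allowed |
|---|---|---|
| Jaw tips past the strip's outer face | about 14–15 mm | 3–26 mm |
| Sideways from the panel's mid-plane | about +3 mm (scene camera), about -3 mm (top camera) | ±9 mm |
| Height of the clip centre | about 48 mm | 34–62 mm |
| Finger opening | about 25 mm | clip wide open in both pictures I could see it in |
| Wrist force | about 1.3 N at most, in line with readings with nothing touching | – |

- **Cameras:** the sideways readings disagree by about 6 mm. I took the middle of the two, about zero, and left the position alone. The top camera saw only the right jaw because the arm hid the rest.
- **Height:** the clip height is the measured tool height. I assumed the clip's mid-height matched it when I gripped it on the bench.
- **Contact:** the fingertips pressed the bench with about 13 N when closing on the tails. I saw no sign of contact with the panel or the bystanders, but I didn't measure the bystanders' positions afterwards.
- **Grip:** the grip force is fixed at half the maximum, so I couldn't set the 20–30 N the task suggests.

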